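Change the kitchen roll on its upright holder

ROBOT

A 6-joint arm with a two-finger parallel gripper is mounted at the origin on the work surface. World frame = base frame: x ahead of the robot, y to its left, z up, the work surface at z = 0. Lengths are in m, angles in rad, forces in N, time in s.
With the tool pointing down it reaches from about 0.25 to 0.725 m from the base axis. Payload 4 kg.
Tool frame: the origin (TCP) lies at the very end of the fingers, on their centre line; the grasp point (between the pads) lies 19 mm behind it (robot.pinch_z is the distance from the TCP to the grasp point, in m); x points along the fingers, y is the direction in which the jaws open and shut, and the axes are right-handed (so a half turn about x gives the same grasp; the last joint's range is limited). The gripper opens to 85 mm and grips with 20 to 120 N. Pads are 22 mm wide; open, the fingers measure 114 mm over their backs; the gripper's body (76 mm by 85 mm) begins 54 mm behind the grasp point. The pads swing forward as they close: fully open they stand 13 mm farther back than shut.
Start: joints at [-1.286, 0.241, 0.005, 1.335, 0, 1.571], TCP at [0.14, -0.48, 0.231] pointing down, gripper open.
Joint ranges: [-2.72, 2.72], [-1.05, 1.87], [-1.09, 1.28], [-1.99, 2.15], [-1.42, 1.44], [-3.14, 3.14]. Speed limits (rad/s): [2.79, 2.79, 3.14, 3.14, 3.14, 3.14].

INTERFACE

Orientations are given as a 3x3 rotation matrix whose columns are the frame's x, y, z axes.
In Python, from rig import sense, imaging, order, robot gives the robot as it stands.
- The arm moves only by the tool servo_tool, never from a script. Its argument "steps" is a list that holds one entry, the list of rows, each a list of 4 numbers: the shift along the tool's x, y, z in units of 30 mm (1.0 is 30 mm), then the turn about the tool's x in units of 6 degrees (1.0 is 6 degrees). A call has 1 to 20 rows; each row shifts and turns the commanded pose from where the row before left it, along the tool's axes as they then stand; what a row does not reach is not made up. A row lasts 1/12 s, in which the tool goes at most 41.7 mm and 7.16 degrees, less where a joint would pass 70% of its speed; a pose out of reach is approached as far as the arm can. A call is refused whole if a number of a shift passes 1 or a number of a turn 1, either way. A call with a gripper value outside its range is refused whole. "jaw" is the closure, from -1 (fully open) to 1 (shut), so that 0 is half open, set as the call begins (left out, the last holds). The fingers move at their own pace and stop on an object; "grip_force" is the grip in N (left out, the last holds). Time passes only in rows, so rows that do not move let the fingers close. It gives the time, the measured TCP pose, the force and the opening at its end, in the units of the state.
- sense(): the state, without advancing time (a new reading comes with each control period).
- imaging.read_camera(name): name is "side" or "top" or "wrist"; returns a dict with "frame" (420x560x3 uint8, blue, green, red), "vertical_fov" (degrees; the focal length in pixels is half the picture's height over the tangent of half this angle, whatever the lens; pixels are square), "cx", "cy" (the principal point, pixels), "extrinsics" (4x4, takes a point from world to camera coordinates); the wrist camera has in their place "T_tool_cam" (4x4, takes a point from camera to tool coordinates, whose origin is the TCP and whose axes are the tool frame's). Camera axes: x right, y down, z forward; pixel columns grow to the right and rows downward; lengths in m; the calibration is good to about 2 mm. A picture is of the moment at which its call begins: read the wrist's pose just before it. There is no depth.
- order.sign_off(): hands the job in, once; it reports no verdict.
The state is a dict: "time_s": time; "joint_pos": joint angles; "dq": joint speeds; "joint_torque": joint torques, N m; "ee_pos": TCP position; "ee_rot": TCP orientation; "contact_force": force on the tool from outside, world axes, zero at the start; "moment": the same for the moment, N m; "gripper_width": finger opening in m.
Only numpy, scipy, OpenCV 4.12 (cv2) and the standard library are available. Lean on these libraries where they do the work, as an engineer would, in place of code of your own. Each camera call takes 0.05 s, during which the arm holds its last target. There are 200 camera calls.

TASK

The kitchen-roll holder on the tray still has an empty cardboard tube on its spindle: lift the tube off and put it in the green recycling caddy. Then put the white roll of kitchen paper on the spindle, all the way down so that it sits flat on the wooden base, and let go. Leave the other things on the tray where they are.

Things in the scene. Friction and masses are not known exactly. Their poses are not given: they have to be found in the camera images.
- holder: kitchen-roll holder, fixed to the tray: round dark wooden base 120 mm across and 18 mm thick with an upright steel spindle 26 mm across in its middle; the spindle rises 130 mm above the base's top and its last 10 mm taper to 14 mm across. Origin: centre of the base's underside, on the tray's floor, z up. The tray's floor is 12 mm above the work surface and level; the tray's rims rise 26 mm above the work surface.
- spindle_tip (a point): top of the holder's spindle, on its axis, 148 mm above the tray's floor
- core_mid (a point): empty brown cardboard tube, open at both ends, 40 mm outside, 34 mm inside, 120 mm long, about 25 g. Starts upright on the holder's spindle, standing on the base (the spindle shows 10 mm above it, and there are 4 mm of play all round). The point is its centre, half-way up; z along its axis
- roll_mid (a point): white roll of kitchen paper, rigid, 64 mm outside, with a cardboard core of 34 mm bore right through, 120 mm long, about 120 g. Starts standing upright on the tray. The point is its centre, half-way up; z along its axis
- caddy: green open-topped recycling caddy, fixed to the tray, empty, 140 by 140 mm outside, 65 mm high, walls and floor 5 mm; the tube may stand, lean or lie in it. Origin: centre of its underside on the tray's floor; x and y along its sides, z up
- tostonera: round mahogany plantain press (two stacked discs 116 mm across, handles to its own -x, 39 mm high); bystander, lies on the tray; origin under the discs' centre
- brush: basting brush, wooden handle and red silicone bristles, about 185 mm long, 14 mm high, lying along its x; bystander; origin at its middle, underside
- ladle: small stainless ladle, about 230 mm long, bowl 68 mm across and 30 mm high at its +x end; bystander; origin at its middle, underside
- mug: blue enamel mug, 82 mm across, 80 mm high, handle at its +y; bystander; origin under its centre
- spice_jar: amber glass spice jar with black cap, 48 mm across, 85 mm high; bystander; origin under its centre
- pepper_mill: dark wooden pepper mill, 54 mm across, 125 mm high; bystander; origin under its centre
Things that resemble listed ones, but are neither listed nor needed, are in the scene too. There is more than one size of the part that bears roll_mid; the job needs the smallest.

How it is judged:
By the outcome, as a careful person would: the job done as asked, in the order asked, and still so for the second after the job is handed in, with the robot touching nothing.
It also fails if it takes over 64 s, if anything falls off the work surface, if the arm or the gripper's body presses on something with over 40 N, if the wrist force passes 120 N, or if a joint passes its speed limit or range.

## Working session

There is one attempt and no reset: what is moved stays moved. The work goes in short steps, Python scripts to look and compute and a tool call to move; the robot and the scene stay as the last step left them, time stands still between calls to the robot, and variables do not carry over. Pictures are saved under pics/ and viewed, about 8 in all and at most 12, crops included, and the job is handed in when it is done.

Besides the shell and the picture viewer there is one more tool, called after ">>>" by a JSON object that holds its "fn" and its "kwargs". servo_tool: Moves the arm, as the interface text tells. Its arguments: {"type":"object","properties":{"steps":{"type":"array","items":{"type":"array","items":{"type":"array","items":{"type":"number"}}}},"jaw":{"type":"number"},"grip_force":{"type":"number"}},"required":["steps"]}

```bash
mkdir -p pics; ls
cat > h.py <<'E'
import numpy as np, cv2
from rig import sense, imaging, order, robot
def cam(name):
    s=sense(); d=imaging.read_camera(name); 
    f=d["frame"].shape[0]/2/np.tan(np.radians(d["vertical_fov"])/2)
    if name=="wrist":
        T=np.eye(4);T[:3,:3]=np.array(s["ee_rot"]).reshape(3,3);T[:3,3]=s["ee_pos"]
        M=T@np.array(d["T_tool_cam"])
    else: M=np.linalg.inv(np.array(d["extrinsics"]))
    return dict(img=d["frame"],f=f,cx=d["cx"],cy=d["cy"],M=M)
def ray(c,u,v):
    r=c["M"][:3,:3]@np.array([(u-c["cx"])/c["f"],(v-c["cy"])/c["f"],1]); return c["M"][:3,3],r/np.linalg.norm(r)
def onz(c,u,v,z):
    o,r=ray(c,u,v); return o+r*(z-o[2])/r[2]
def proj(c,p):
    q=np.linalg.inv(c["M"])@np.append(p,1); return c["f"]*q[0]/q[2]+c["cx"],c["f"]*q[1]/q[2]+c["cy"]
E
python3 - <<'E'
from h import *
import pickle
for n in("top","side","wrist"):
    c=cam(n);cv2.imwrite(f"pics/{n}0.png",c["img"]);pickle.dump(c,open(n+"0.pkl","wb"));print(n,c["f"],c["cx"],c["cy"],c["M"].round(3).tolist())
print(sense(),[a for a in dir(robot) if a[0]!='_'])
E
```

```text
pics
top 452.30644252550115 281.7650297404726 211.01653660672213 [[0.008, -0.984, 0.177, 0.175], [-1.0, -0.008, 0.002, 0.131], [-0.0, -0.177, -0.984, 1.674], [0.0, 0.0, 0.0, 1.0]]
side 467.89665182302065 275.71248962321016 209.6347384463905 [[-0.762, -0.41, 0.502, -0.305], [-0.648, 0.493, -0.581, 1.025], [-0.009, -0.767, -0.641, 1.088], [0.0, 0.0, 0.0, 1.0]]
wrist 341.7821655474154 280.9519832723234 208.46323435517922 [[0.28, -0.909, -0.309, 0.219], [-0.96, -0.266, -0.089, -0.457], [-0.001, 0.322, -0.947, 0.373], [0.0, 0.0, 0.0, 1.0]]
{'time_s': 0.15, 'joint_pos': array([-1.28599111e+00,  2.41252125e-01,  4.09247032e-03,  1.33520828e+00,
        1.71700226e-05,  1.57079592e+00]), 'dq': array([-0.0009457 , -0.00136604,  0.00375999, -0.00147601,  0.0008928 ,
        0.00024612]), 'joint_torque': array([-1.24933522e-03, -3.72633398e+01,  2.52639645e+01,  1.23638616e-02,
       -7.45557190e-05, -3.45431417e-06]), 'ee_pos': array([ 0.14036271, -0.47942105,  0.23063381]), 'ee_rot': array([[-4.25097095e-04,  2.80970559e-01, -9.59716293e-01],
       [ 1.51312200e-03, -9.59715101e-01, -2.80970881e-01],
       [-9.99998765e-01, -1.57160775e-03, -1.71706347e-05]]), 'contact_force': array([-0.02401262,  0.56648061,  0.601693  ]), 'moment': array([ 0.0178515 ,  0.06184416, -0.05206701]), 'gripper_width': 0.08531452152554175} ['MotionError', 'pinch_z']
```

View pics/top0.png

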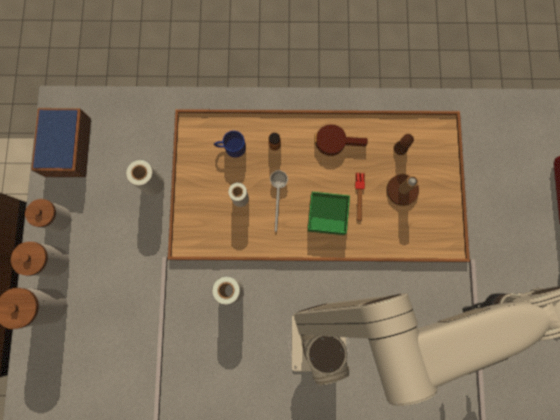

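View pics/side0.png

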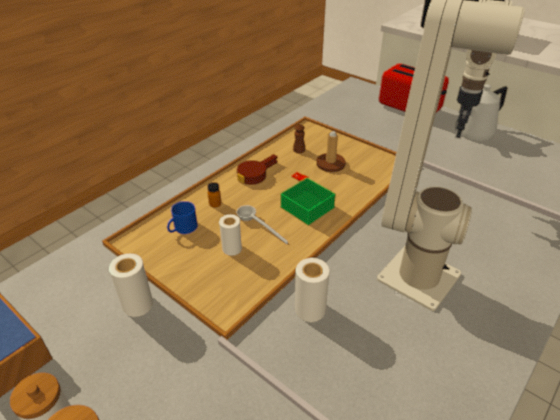

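The top view shows the smallest white roll on the tray at about (238,192). The holder with its tube is at (403,190), the caddy at (329,214), and two larger decoy rolls stand off the tray. I'll take rough positions from the masks and then refine with the wrist camera.

Run:
```python
from h import *
import pickle
c=pickle.load(open("top0.pkl","rb"));s=pickle.load(open("side0.pkl","rb"))
def blob(img,lo,hi,box):
    x0,y0,x1,y1=box;h=cv2.cvtColor(img[y0:y1,x0:x1],cv2.COLOR_BGR2HSV);m=cv2.inRange(h,lo,hi)
    n,l,st,ce=cv2.connectedComponentsWithStats(m);i=1+np.argmax(st[1:,4]);return ce[i]+[x0,y0],st[i]+np.array([x0,y0,0,0,0]),(l==i).astype(np.uint8)
u,st,m=blob(c["img"],(50,120,30),(75,255,255),(290,180,370,250));print("caddy",u,st)
cnt=max(cv2.findContours(m,0,2)[0],key=cv2.contourArea)+[290,180];r=cv2.minAreaRect(cnt);print(r)
for p in cv2.boxPoints(r):print(onz(c,*p,0.077).round(4))
print("ctr",onz(c,*r[0],0.077).round(4))
u,st,_=blob(c["img"],(0,0,180),(179,60,255),(215,170,260,215));print("roll",u,st,onz(c,*u,.132).round(4))
u,st,m=blob(c["img"],(0,60,0),(20,255,130),(380,170,425,215));print("base",u,st,onz(c,*u,.03).round(4))
a=cv2.resize(c["img"][165:220,375:430],None,fx=7,fy=7,interpolation=2)
b=cv2.resize(c["img"][165:220,210:265],None,fx=7,fy=7,interpolation=2)
d=cv2.resize(s["img"][120:175,300:355],None,fx=7,fy=7,interpolation=2)
e=cv2.resize(s["img"][205:260,203:258],None,fx=7,fy=7,interpolation=2)
cv2.imwrite("pics/crop0.png",cv2.resize(np.vstack([np.hstack([a,b]),np.hstack([d,e])]),(600,600)))
```

```text
caddy [328.36879942 213.286844  ] [ 308  193   41   41 1391]
((328.3635559082031, 212.98587036132812), (38.17558288574219, 37.83258819580078), 5.90614128112793)
[0.3953 0.0416 0.077 ]
[0.5325 0.0272 0.077 ]
[ 0.5191 -0.1097  0.077 ]
[ 0.3822 -0.0933  0.077 ]
ctr [ 0.4568 -0.0335  0.077 ]
roll [237.31 191.38] [229 184  17  16 100] [0.5212 0.2892 0.132 ]
base [401.82268827 192.16873213] [ 386  170   33   45 1049] [ 0.5458 -0.3125  0.03  ]
```

View pics/crop0.png

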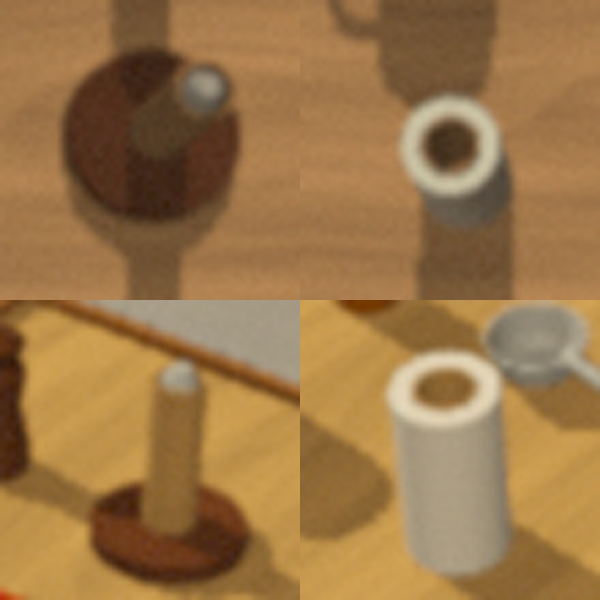

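The crops show the spindle tip at top (412.6,181.1) and side (333.2,133.8). The roll's top centre is at top (237.7,191.8) and side (229.8,221.3), and the base centre is at top (402.7,189.8).

```bash
cat >> h.py <<'E'
def tri(c,a,s,b):
    o1,r1=ray(c,*a);o2,r2=ray(s,*b);t=np.linalg.lstsq(np.c_[r1,-r2],o2-o1,rcond=None)[0]
    p,q=o1+t[0]*r1,o2+t[1]*r2;return (p+q)/2,np.linalg.norm(p-q)
def shift(p):
    s=sense();R=np.array(s["ee_rot"]);return R.T@(np.array(p)-s["ee_pos"])/.03
E
python3 - <<'E'
from h import *
import pickle
c=pickle.load(open("top0.pkl","rb"));s=pickle.load(open("side0.pkl","rb"))
print("tip",tri(c,(412.6,181.1),s,(333.2,133.75)),onz(c,412.6,181.1,.16),onz(s,333.2,133.75,.16),"base",onz(c,402.7,189.75,.03))
print("roll",tri(c,(237.7,191.8),s,(229.8,221.3)),onz(c,237.7,191.8,.132),onz(s,229.8,221.3,.132))
print(shift((.54,-.315,.27)))
E
```

```text
tip (array([ 0.55832865, -0.32037753,  0.14675029]), np.float64(0.001802734115390242)) [ 0.55579082 -0.31603193  0.16      ] [ 0.54535696 -0.30180557  0.16      ] base [ 0.55503573 -0.31608445  0.03      ]
roll (array([0.52102678, 0.2883555 , 0.1260878 ]), np.float64(4.252122850145511e-05)) [0.51972442 0.2877655  0.132     ] [0.51592931 0.2928739  0.132     ]
[ -1.30957451  -1.51909742 -14.32455413]
```

>>> {"fn": "servo_tool", "kwargs": {"steps": [[[-0.1, -0.09, -0.98, 0], [-0.1, -0.09, -0.98, 0], [-0.1, -0.09, -0.98, 0], [-0.1, -0.09, -0.98, 0], [-0.1, -0.09, -0.98, 0], [-0.1, -0.09, -0.98, 0], [-0.1, -0.09, -0.98, 0], [-0.1, -0.09, -0.98, 0], [-0.1, -0.09, -0.98, 0], [-0.1, -0.09, -0.98, 0], [-0.1, -0.09, -0.98, 0], [-0.1, -0.09, -0.98, 0], [-0.1, -0.09, -0.98, 0], [-0.1, -0.09, -0.98, 0], [-0.1, -0.09, -0.98, 0], [0, 0, 0, 0], [0, 0, 0, 0]]], "jaw": -1, "grip_force": 30}}

```text
time_s: 1.57
ee_pos: [0.5534, -0.316, 0.275]
ee_rot: [[-0.002, 0.284, -0.959], [0.001, -0.959, -0.284], [-1.0, -0.001, 0.001]]
contact_force: [0.5, 0.1, 0.1]
gripper_width: 0.0854
```

Run:
```python
from h import *
import pickle
w=cam("wrist");cv2.imwrite("pics/w1.png",w["img"]);pickle.dump(w,open("w1.pkl","wb"))
s=sense();print(s["ee_pos"],s["joint_pos"].round(3),proj(w,(.5555,-.316,.16)),proj(w,(.5555,-.316,.03)))
```

```text
[ 0.55230973 -0.31666611  0.27525639] [-0.52   0.522  0.532  1.583 -0.     2.335] (np.float64(281.5753849850122), np.float64(199.21113206800908)) (np.float64(281.4153918663568), np.float64(165.5779224839584))
```

View pics/w1.png

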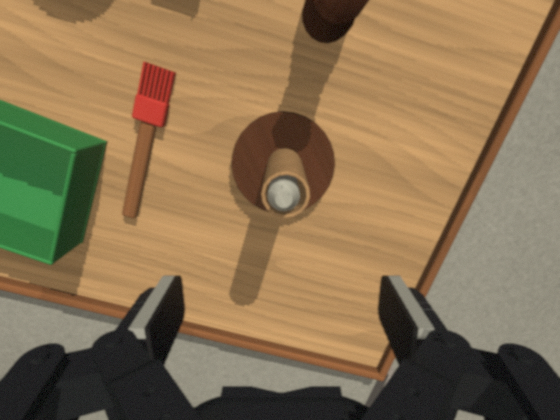

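The wrist view shows the base's top face centred at about (283,164) and the bright spindle tip at about (285,193). The caddy is at left and nothing is near the fingers.

Run:
```python
from h import *
import pickle
w=pickle.load(open("w1.pkl","rb"))
g=cv2.cvtColor(w["img"],cv2.COLOR_BGR2HSV)
b=g[170:215,260:312];m=cv2.inRange(b,(0,0,100),(179,70,255));n,l,st,ce=cv2.connectedComponentsWithStats(m);i=1+np.argmax(st[1:,4]);tip=ce[i]+[260,170];print("tip",tip,st[i],onz(w,*tip,.158))
b=g[100:235,220:345];m=cv2.inRange(b,(0,90,0),(14,255,140));
cnt=max(cv2.findContours(m,0,2)[0],key=cv2.contourArea)+[220,100];pts=cnt[:,0];pts=pts[pts[:,1]<165]
P=np.array([onz(w,*p,.03)[:2] for p in pts]);A=np.c_[2*P,np.ones(len(P))];x=np.linalg.lstsq(A,(P**2).sum(1),rcond=None)[0];print("base",x[:2],"r",np.sqrt(x[2]+x[0]**2+x[1]**2))
t=sense();print(t["ee_pos"],shift((x[0],x[1],.115)),shift((*onz(w,*tip,.158)[:2],.115)))
```

```text
tip [283.26530612 193.56122449] [  8   9  32  31 784] [ 0.55977014 -0.31613478  0.158     ]
base [ 0.58055877 -0.31028395] r 0.0393420177133215
[ 0.55230973 -0.31666611  0.27525639] [ 5.34018831  0.0672616  -0.97235679] [ 5.34140346  0.05893101 -0.25253008]
```

>>> {"fn": "servo_tool", "kwargs": {"steps": [[[0, 0.03, -0.19, 0], [0.7, 0, 0, 0], [0.7, 0, 0, 0], [0.7, 0, 0, 0], [0.7, 0, 0, 0], [0.7, 0, 0, 0], [0.7, 0, 0, 0], [0.7, 0, 0, 0], [0.7, 0, 0, 0], [0, 0, 0, 0], [0, 0, 0, 0], [0, 0, 0, 0]]]}}

```text
time_s: 2.62
ee_pos: [0.5582, -0.3173, 0.1098]
ee_rot: [[0.002, 0.28, -0.96], [-0.001, -0.96, -0.28], [-1.0, 0.001, -0.001]]
contact_force: [-0.6, 0.1, 0.3]
gripper_width: 0.0854
```

>>> {"fn": "servo_tool", "kwargs": {"steps": [[[0, 0, 0, 0], [0, 0, 0, 0], [0, 0, 0, 0], [0, 0, 0, 0], [0, 0, 0, 0], [0, 0, 0, 0], [0, 0, 0, 0], [0, 0, 0, 0], [0, 0, 0, 0], [0, 0, 0, 0], [0, 0, 0, 0], [0, 0, 0, 0]]], "jaw": 1, "grip_force": 25}}

```text
time_s: 3.62
ee_pos: [0.5587, -0.3168, 0.1094]
ee_rot: [[0.002, 0.281, -0.96], [-0.001, -0.96, -0.281], [-1.0, 0.002, -0.001]]
contact_force: [0.6, -0.7, 6.9]
gripper_width: 0.0398
```

>>> {"fn": "servo_tool", "kwargs": {"steps": [[[-0.3, 0, 0, 0], [-0.6, 0, 0, 0], [-0.6, 0, 0, 0], [-0.6, 0, 0, 0], [-0.6, 0, 0, 0], [-0.6, 0, 0, 0], [-0.6, 0, 0, 0], [-0.6, 0, 0, 0], [-0.6, 0, 0, 0], [-0.6, 0, 0, 0], [0, 0, 0, 0], [0, 0, 0, 0]]]}}

```text
time_s: 4.62
ee_pos: [0.5585, -0.3164, 0.28]
ee_rot: [[0.002, 0.281, -0.96], [-0.001, -0.96, -0.281], [-1.0, 0.001, -0.001]]
contact_force: [0.4, -0.3, -0.5]
gripper_width: 0.0398
```

Run:
```python
from h import *
import pickle
s=sense();print(s["ee_pos"],s["joint_pos"].round(3),s["contact_force"],s["gripper_width"])
w=cam("wrist");t=cam("side");t2=cam("top");pickle.dump((w,t2),open("w2.pkl","wb"))
cv2.imwrite("pics/w2.png",np.hstack([w["img"][:,100:480],cv2.resize(t["img"][60:200,260:400],(420,420))]))
print(shift((.457,-.034,.29)))
```

```text
[ 0.55848609 -0.31644694  0.27996338] [-0.516  0.532  0.56   1.597  0.     2.341] [ 0.43721345 -0.28947721 -0.49122606] 0.039826391897966676
[-0.39540079 -9.96074444  0.57224335]
```

View pics/w2.png

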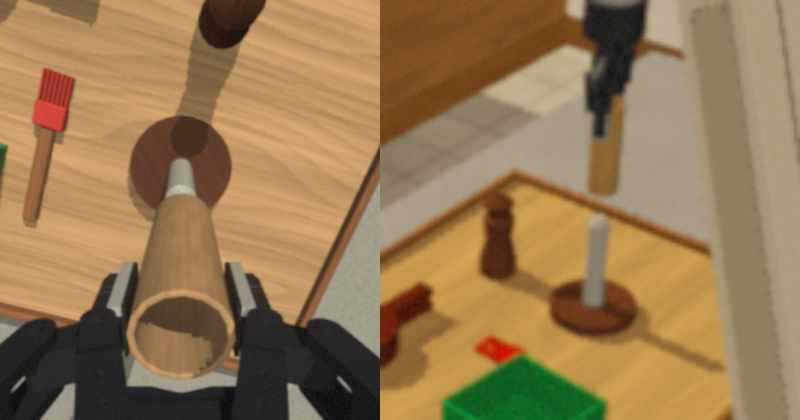

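The tube is gripped and clear of the spindle tip. Next I move it over the caddy.

>>> {"fn": "servo_tool", "kwargs": {"steps": [[[0, -0.83, 0.05, 0], [0, -0.83, 0.05, 0], [0, -0.83, 0.05, 0], [0, -0.83, 0.05, 0], [0, -0.83, 0.05, 0], [0, -0.83, 0.05, 0], [0, -0.83, 0.05, 0], [0, -0.83, 0.05, 0], [0, -0.83, 0.05, 0], [0, -0.83, 0.05, 0], [0, -0.83, 0.05, 0], [0, -0.83, 0.02, 0], [0, 0, 0, 0], [0, 0, 0, 0]]]}}

```text
time_s: 5.93
ee_pos: [0.4568, -0.0335, 0.2784]
ee_rot: [[-0.002, 0.283, -0.959], [-0.0, -0.959, -0.283], [-1.0, -0.0, 0.002]]
contact_force: [0.5, 0.1, 0.3]
gripper_width: 0.0399
```

>>> {"fn": "servo_tool", "kwargs": {"steps": [[[0.8, 0, 0, 0], [0.8, 0, 0, 0], [0.8, 0, 0, 0], [0.8, 0, 0, 0], [0.7, 0, 0, 0], [0.6, 0, 0, 0], [0.5, 0, 0, 0], [0.4, 0, 0, 0], [0.3, 0, 0, 0], [0.2, 0, 0, 0], [0, 0, 0, 0], [0, 0, 0, 0], [0, 0, 0, 0]]]}}

```text
time_s: 7.02
ee_pos: [0.4584, -0.0346, 0.1029]
ee_rot: [[0.001, 0.281, -0.96], [-0.0, -0.96, -0.281], [-1.0, 0.001, -0.001]]
contact_force: [0.5, -0.4, 0.5]
gripper_width: 0.0403
```

Run:
```python
from h import *
s=sense();print(s["ee_pos"],s["joint_pos"].round(3),s["contact_force"],s["gripper_width"])
w=cam("wrist");t=cam("side")
cv2.imwrite("pics/w3.png",np.hstack([w["img"][:,100:480],cv2.resize(t["img"][110:250,240:380],(420,420))]))
```

```text
[ 0.45836284 -0.03462534  0.10292292] [-0.075  0.263 -0.321  0.985 -0.     2.782] [ 0.47921886 -0.43862414  0.50375968] 0.040251337991726296
```

View pics/w3.png

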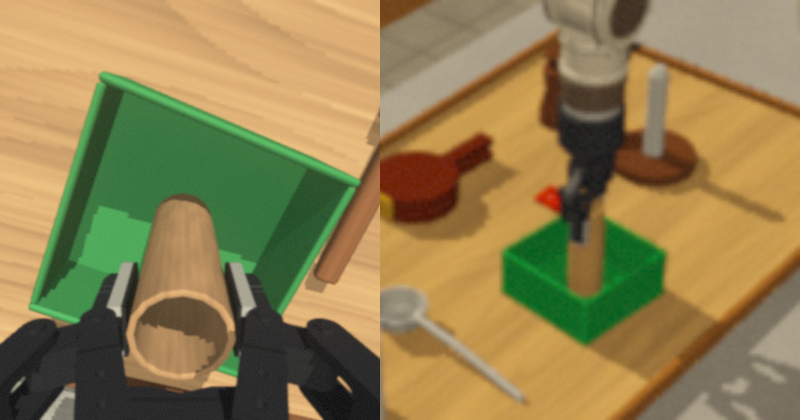

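The tube is inside the caddy, roughly central. I lower it the last few millimetres, release and retreat.

>>> {"fn": "servo_tool", "kwargs": {"steps": [[[0.1, 0, 0, 0], [0.08, 0, 0, 0], [0, 0, 0, 0], [0, 0, 0, 0], [0, 0, 0, 0]]]}}

```text
time_s: 7.53
ee_pos: [0.4577, -0.0343, 0.0969]
ee_rot: [[-0.0, 0.281, -0.96], [0.0, -0.96, -0.281], [-1.0, -0.0, 0.0]]
contact_force: [-0.7, 0.1, 0.2]
gripper_width: 0.0398
```

>>> {"fn": "servo_tool", "kwargs": {"steps": [[[0, 0, 0, 0], [0, 0, 0, 0], [0, 0, 0, 0], [0, 0, 0, 0], [0, 0, 0, 0], [0, 0, 0, 0], [0, 0, 0, 0], [0, 0, 0, 0]]], "jaw": -1}}

```text
time_s: 8.2
ee_pos: [0.4577, -0.0344, 0.0969]
ee_rot: [[0.0, 0.281, -0.96], [0.0, -0.96, -0.281], [-1.0, 0.0, -0.0]]
contact_force: [-0.3, -0.2, 0.0]
gripper_width: 0.0854
```

>>> {"fn": "servo_tool", "kwargs": {"steps": [[[-0.4, 0, 0, 0], [-0.8, 0, 0, 0], [-0.8, 0, 0, 0], [-0.8, 0, 0, 0], [-0.8, 0, 0, 0], [-0.8, 0, 0, 0], [-0.8, 0, 0, 0], [-0.4, 0, 0, 0], [0, 0, 0, 0]]]}}

```text
time_s: 8.95
ee_pos: [0.4595, -0.0345, 0.2681]
ee_rot: [[0.006, 0.281, -0.96], [-0.0, -0.96, -0.281], [-1.0, 0.002, -0.006]]
contact_force: [-0.3, 0.8, -0.8]
gripper_width: 0.0853
```

Run:
```python
from h import *
s=sense();print(s["ee_pos"],s["joint_pos"].round(3),s["contact_force"],s["gripper_width"])
print(shift((.49,.2878,.28)))
```

```text
[ 0.45947294 -0.03452775  0.26812138] [-0.075  0.144 -0.02   1.401  0.     2.782] [-0.29366247  0.77752814 -0.81422318] 0.08532390671167549
[ -0.39447416 -10.02484368  -3.99727577]
```

>>> {"fn": "servo_tool", "kwargs": {"steps": [[[0, 0, 0, -1], [0, 0, 0, -1], [0, 0, 0, -1], [0, 0, 0, -1], [0, 0, 0, -1], [0, 0, 0, -1], [0, 0, 0, -1], [0, 0, 0, -1], [0, 0, 0, -1], [0, 0, 0, -1], [0, 0, 0, -1], [0, 0, 0, -1], [0, 0, 0, -1], [0, 0, 0, -1], [0, 0, 0, -1], [0, 0, 0, 0]]]}}

```text
time_s: 10.28
ee_pos: [0.457, -0.0343, 0.2635]
ee_rot: [[-0.002, 0.959, 0.283], [0.0, 0.283, -0.959], [-1.0, -0.002, -0.001]]
contact_force: [-0.2, -0.1, -0.6]
gripper_width: 0.0856
```

>>> {"fn": "servo_tool", "kwargs": {"steps": [[[-0.05, 0.45, -0.88, 0], [0, 0.45, -0.88, 0], [0, 0.45, -0.88, 0], [0, 0.45, -0.88, 0], [0, 0.45, -0.88, 0], [0, 0.45, -0.88, 0], [0, 0.45, -0.88, 0], [0, 0.45, -0.88, 0], [0, 0.45, -0.88, 0], [0, 0.45, -0.88, 0], [0, 0.45, -0.88, 0], [0, 0, 0, 0], [0, 0, 0, 0]]]}}

```text
time_s: 11.37
ee_pos: [0.5181, 0.2872, 0.2645]
ee_rot: [[-0.002, 0.96, 0.281], [-0.002, 0.281, -0.96], [-1.0, -0.003, 0.001]]
contact_force: [-0.2, 0.7, 0.1]
gripper_width: 0.0855
```

```bash
cat >> h.py <<'E'
def circ(w,pts,z):
    P=np.array([onz(w,*p,z)[:2] for p in pts]);x=np.linalg.lstsq(np.c_[2*P,np.ones(len(P))],(P**2).sum(1),rcond=None)[0]
    return x[:2],np.sqrt(x[2]+x[:2]@x[:2])
E
python3 - <<'E'
from h import *
import pickle
s=sense();print(s["ee_pos"],s["joint_pos"].round(3),s["contact_force"])
w=cam("wrist");t=cam("top");pickle.dump((w,t),open("w4.pkl","wb"))
g=cv2.cvtColor(w["img"],cv2.COLOR_BGR2HSV);m=cv2.inRange(g,(0,0,170),(60,75,255))
n,l,st,ce=cv2.connectedComponentsWithStats(m);i=1+np.argmax(st[1:,4]);print(st[i],ce[i])
mm=(l==i).astype(np.uint8)
im=w["img"].copy();cs,h=cv2.findContours(mm,cv2.RETR_CCOMP,cv2.CHAIN_APPROX_NONE);
for k,q in enumerate(cs):
    if cv2.contourArea(q)>300: print(h[0][k][3],circ(w,q[:,0],.132),cv2.boundingRect(q))
cv2.drawContours(im,cs,-1,(0,0,255),1)
cv2.imwrite("pics/w4.png",np.hstack([im[:,100:480],cv2.resize(t["img"][170:260,300:390],(420,420))]))
E
```

```text
[0.51811238 0.28721812 0.26449973] [ 0.506  0.423  0.349  1.499 -0.     1.792] [-0.21361393  0.67449844  0.06884977]
[ 248  157   76   73 2665] [285.75009381 192.14183865]
-1 (array([0.52024893, 0.2896936 ]), np.float64(0.03134760466794568)) (248, 157, 76, 73)
0 (array([0.52017522, 0.28953269]), np.float64(0.02003557848241543)) (262, 170, 48, 48)
```

View pics/w4.png

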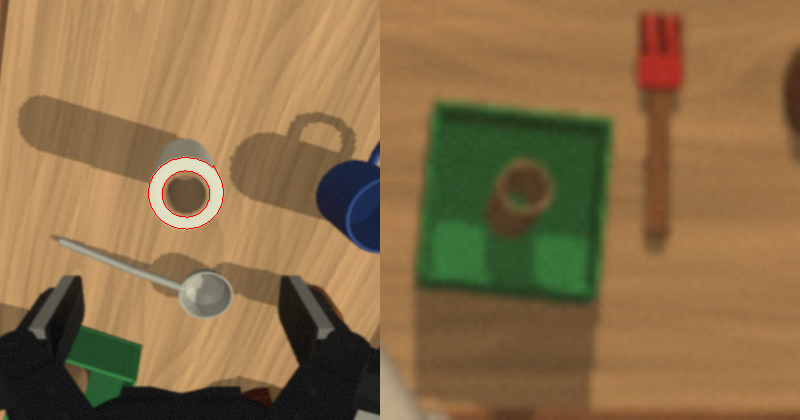

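The roll's top ring is centred at (0.5202, 0.2897) with a radius of 31 mm, so it is the small one. The top crop shows the tube standing inside the caddy. I descend and grip the roll.

>>> {"fn": "servo_tool", "kwargs": {"steps": [[[0, 0.09, -0.06, 0], [0.7, 0, 0, 0], [0.7, 0, 0, 0], [0.7, 0, 0, 0], [0.7, 0, 0, 0], [0.7, 0, 0, 0], [0.7, 0, 0, 0], [0.6, 0, 0, 0], [0.5, 0, 0, 0], [0.4, 0, 0, 0], [0.3, 0, 0, 0], [0, 0, 0, 0], [0, 0, 0, 0], [0, 0, 0, 0]]]}}

```text
time_s: 12.63
ee_pos: [0.5214, 0.2885, 0.0875]
ee_rot: [[0.002, 0.96, 0.28], [0.001, 0.28, -0.96], [-1.0, 0.002, -0.0]]
contact_force: [0.0, -0.4, 0.7]
gripper_width: 0.0856
```

>>> {"fn": "servo_tool", "kwargs": {"steps": [[[0, 0, 0, 0], [0, 0, 0, 0], [0, 0, 0, 0], [0, 0, 0, 0], [0, 0, 0, 0], [0, 0, 0, 0], [0, 0, 0, 0], [0, 0, 0, 0], [0, 0, 0, 0], [0, 0, 0, 0]]], "jaw": 1, "grip_force": 45}}

```text
time_s: 13.47
ee_pos: [0.5215, 0.289, 0.0878]
ee_rot: [[0.002, 0.96, 0.281], [0.001, 0.281, -0.96], [-1.0, 0.002, -0.001]]
contact_force: [-0.0, -0.5, 5.5]
gripper_width: 0.0621
```

>>> {"fn": "servo_tool", "kwargs": {"steps": [[[-0.2, 0, 0, 0], [-0.5, 0, 0, 0], [-0.7, 0, 0, 0], [-0.7, 0, 0, 0], [-0.7, 0, 0, 0], [-0.7, 0, 0, 0], [-0.7, 0, 0, 0], [-0.7, 0, 0, 0], [-0.7, 0, 0, 0], [-0.5, 0, 0, 0], [-0.2, 0, 0, 0], [0, 0, 0, 0], [0, 0, 0, 0]]]}}

```text
time_s: 14.55
ee_pos: [0.5205, 0.2884, 0.2745]
ee_rot: [[-0.001, 0.96, 0.281], [-0.001, 0.281, -0.96], [-1.0, -0.001, 0.0]]
contact_force: [0.7, 0.2, -1.8]
gripper_width: 0.0625
```

Run:
```python
from h import *
s=sense();print(s["ee_pos"],s["joint_pos"].round(3),s["contact_force"],s["gripper_width"])
print(shift((.558,-.316,.29)))
```

```text
[0.52045024 0.28838592 0.27454235] [0.506 0.427 0.38  1.525 0.    1.792] [ 0.73308372  0.20466224 -1.77807905] 0.06249319247485591
[-0.5047954  -4.4590789  19.68662488]
```

>>> {"fn": "servo_tool", "kwargs": {"steps": [[[0, -0.22, 0.5, 0], [0, -0.22, 0.98, 0], [0, -0.22, 0.98, 0], [0, -0.22, 0.98, 0], [0, -0.22, 0.98, 0], [0, -0.22, 0.98, 0], [0, -0.22, 0.98, 0], [0, -0.22, 0.98, 0], [0, -0.22, 0.98, 0], [0, -0.22, 0.98, 0], [0, -0.22, 0.98, 0], [0, -0.22, 0.98, 0], [0, -0.22, 0.98, 0], [0, -0.22, 0.98, 0], [0, -0.22, 0.98, 0], [0, -0.22, 0.98, 0], [0, -0.22, 0.98, 0], [0, -0.22, 0.98, 0], [0, -0.22, 0.98, 0], [0, -0.22, 0.98, 0]]]}}

```text
time_s: 16.22
ee_pos: [0.5543, -0.3002, 0.273]
ee_rot: [[-0.003, 0.96, 0.281], [0.002, 0.281, -0.96], [-1.0, -0.003, -0.003]]
contact_force: [0.1, 1.2, -0.5]
gripper_width: 0.0625
```

>>> {"fn": "servo_tool", "kwargs": {"steps": [[[0, -0.06, 0.9, 0], [0, 0, 0.9, 0], [0, 0, 0.5, 0], [0, 0, 0.3, 0], [0, 0, 0, 0], [0, 0, 0, 0], [0, 0, 0, 0]]]}}

```text
time_s: 16.8
ee_pos: [0.575, -0.3735, 0.2741]
ee_rot: [[-0.002, 0.96, 0.281], [0.002, 0.281, -0.96], [-1.0, -0.001, -0.002]]
contact_force: [-0.7, -0.7, -2.2]
gripper_width: 0.0624
```

Run:
```python
from h import *
import pickle
s=sense();print(s["ee_pos"],s["joint_pos"].round(3),s["contact_force"],s["gripper_width"])
w=cam("wrist");t=cam("side");pickle.dump((w,t,s),open("w5.pkl","wb"))
cv2.imwrite("pics/w5.png",np.hstack([w["img"][:,60:520],cv2.resize(t["img"][60:200,260:373],(339,420))]))
```

```text
[ 0.57500306 -0.37351694  0.27412585] [-0.576  0.648  0.743  1.669  0.     0.709] [-0.71729663 -0.6847619  -2.20449671] 0.06240888417869435
```

View pics/w5.png

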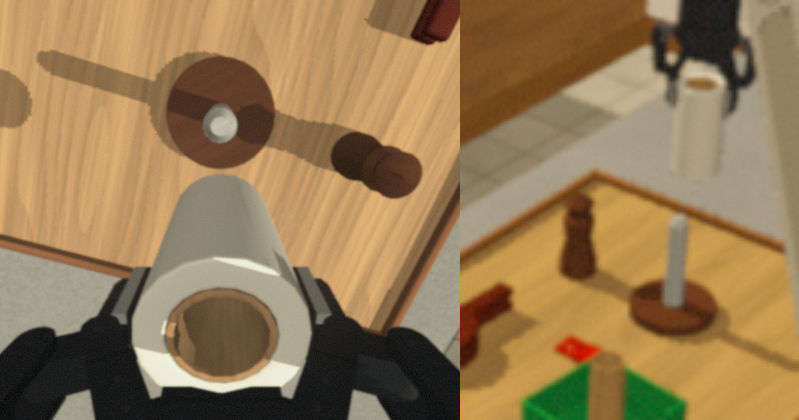

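The wrist view shows the spindle tip at about full-frame (280,122) and the base centre at (280,112). The roll's bore centre is at about (281,333). Both should align, so I'll fit them.

Run:
```python
from h import *
import pickle
w,t,s=pickle.load(open("w5.pkl","rb"))
g=cv2.cvtColor(w["img"],cv2.COLOR_BGR2HSV)
print(g[70,275],g[100,240],g[60,300])
# tip: grey blob
b=g[90:150,250:312];m=cv2.inRange(b,(0,0,90),(179,80,255));n,l,st,ce=cv2.connectedComponentsWithStats(m);i=1+np.argmax(st[1:,4]);tip=ce[i]+[250,90];print("tip blob",tip,st[i]+np.array([250,90,0,0,0]))
b=g[40:180,215:345];m=cv2.inRange(b,(0,80,0),(179,255,105));m=cv2.morphologyEx(m,cv2.MORPH_OPEN,np.ones((5,5)))
# radial edge points on base: shadows excluded -> manual angular sector (top and bottom)
gray=cv2.GaussianBlur(w["img"][:,:,2],(3,3),0).astype(float);pts=[]
for a in np.radians([*range(-130,-20,5),*range(60,130,5)]):
    r=np.arange(42,70,.5);v=cv2.remap(gray.astype(np.float32),(280.5+r*np.cos(a)).astype(np.float32)[None],(112+r*np.sin(a)).astype(np.float32)[None],1)[0]
    k=np.argmax(np.diff(v));pts.append((280.5+r[k]*np.cos(a),112+r[k]*np.sin(a),r[k]))
pts=np.array(pts);print(pts[:,2]);up=pts[:22]
print("base circ upper",circ(w,up[:,:2],.03),"all",circ(w,pts[:,:2],.03))
for z in(.155,.16):print("tip",onz(w,*tip,z))
# bore
m=cv2.inRange(g,(5,60,40),(25,255,255))[280:400,210:350];n,l,st,ce=cv2.connectedComponentsWithStats(m);i=1+np.argmax(st[1:,4]);print("bore blob",st[i]+np.array([210,280,0,0,0]))
cnt=max(cv2.findContours((l==i).astype(np.uint8),0,cv2.CHAIN_APPROX_NONE)[0],key=cv2.contourArea)+[210,280]
h=cv2.convexHull(cnt)[:,0];print("bore",circ(w,h,.3185))
print("expected roll top center z .318; TCP",s["ee_pos"])
```

```text
[ 11 146  98] [ 12 140  71] [ 15 125 149]
tip blob [280.00093897 123.46103286] [ 263  104   35   39 1065]
[55.5 68.5 69.  65.5 64.  62.5 60.  59.5 57.  55.5 56.  55.5 55.5 55.
 55.  55.  55.  54.5 54.5 54.  54.  54.  55.5 56.  55.5 56.5 56.  56.5
 56.  56.5 56.  56.5 55.5 56.  55.5 56. ]
base circ upper (array([ 0.5495777 , -0.32157239]), np.float64(0.0656458860965466)) all (array([ 0.55113605, -0.31630838]), np.float64(0.06109832272843047))
tip [ 0.55623431 -0.31557425  0.155     ]
tip [ 0.55613529 -0.3151707   0.16      ]
bore blob [ 225  287  113   96 8545]
bore (array([ 0.57375613, -0.37207354]), np.float64(0.020024842034301136))
expected roll top center z .318; TCP [ 0.57500306 -0.37351694  0.27412585]
```

>>> {"fn": "servo_tool", "kwargs": {"steps": [[[0, 0, -0.4, 0], [0, 0, -0.6, 0], [0, 0, -0.53, 0], [0, 0, -0.3, 0], [0, -0.01, -0.1, 0], [0.3, 0, 0, 0], [0.4, 0, 0, 0], [0.3, 0, 0, 0], [0, 0, 0, 0], [0, 0, 0, 0], [0, 0, 0, 0]]]}}

```text
time_s: 17.82
ee_pos: [0.5589, -0.3193, 0.2453]
ee_rot: [[-0.0, 0.96, 0.281], [-0.0, 0.281, -0.96], [-1.0, -0.0, 0.0]]
contact_force: [0.2, 0.5, -1.4]
gripper_width: 0.0625
```

Run:
```python
from h import *
import pickle
w,t,s0=pickle.load(open("w5.pkl","rb"))
R=s0["ee_rot"];c=np.array([.5737,-.372,.199]);print("pred far bottom edge",proj(w,c-R[:,2]*.0315),"axis x bottom",proj(w,c))
s=sense();print(s["ee_pos"],s["contact_force"],"delta",(s["ee_pos"]-s0["ee_pos"]))
t=cam("side");cv2.imwrite("pics/s6.png",cv2.resize(t["img"][60:190,270:390],(720,780))[:600]);pickle.dump((t,s),open("s6.pkl","wb"))
print(proj(t,(.557,-.3165,.16)),proj(t,(.557,-.3165,.03)))
```

```text
pred far bottom edge (np.float64(281.17550677175274), np.float64(172.7234521801238)) axis x bottom (np.float64(281.1939282675151), np.float64(218.09270636402064))
[ 0.55889048 -0.31932919  0.24534777] [ 0.21676859  0.54673462 -1.37795378] delta [-0.01611258  0.05418775 -0.02877808]
(np.float64(332.91038328288374), np.float64(131.2410618907467)) (np.float64(330.6902374165252), np.float64(159.393762787155))
```

View pics/s6.png

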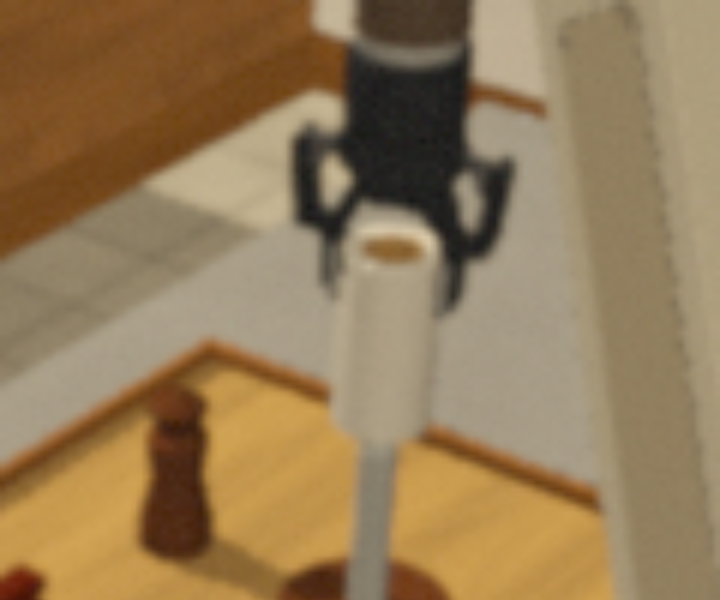

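In the side view the roll's bottom is centred over the spindle to within about 1 mm. I lower it gently and watch the force.

>>> {"fn": "servo_tool", "kwargs": {"steps": [[[0, 0, -0.04, 0], [0.15, 0, 0, 0], [0.15, 0, 0, 0], [0.15, 0, 0, 0], [0.15, 0, 0, 0], [0.15, 0, 0, 0], [0.15, 0, 0, 0], [0.15, 0, 0, 0], [0, 0, 0, 0], [0, 0, 0, 0]]]}}

```text
time_s: 18.7
ee_pos: [0.5583, -0.3177, 0.2134]
ee_rot: [[-0.001, 0.96, 0.281], [0.0, 0.281, -0.96], [-1.0, -0.001, -0.001]]
contact_force: [-0.6, 0.9, -1.3]
gripper_width: 0.0626
```

>>> {"fn": "servo_tool", "kwargs": {"steps": [[[0.25, 0, 0, 0], [0.3, 0, 0, 0], [0.3, 0, 0, 0], [0.3, 0, 0, 0], [0.3, 0, 0, 0], [0.3, 0, 0, 0], [0.3, 0, 0, 0], [0.3, 0, 0, 0], [0.3, 0, 0, 0], [0.3, 0, 0, 0], [0.2, 0, 0, 0], [0, 0, 0, 0], [0, 0, 0, 0]]]}}

```text
time_s: 19.78
ee_pos: [0.5582, -0.3177, 0.1189]
ee_rot: [[-0.001, 0.96, 0.281], [0.0, 0.281, -0.96], [-1.0, -0.001, -0.001]]
contact_force: [0.0, -0.2, -2.2]
gripper_width: 0.0623
```

>>> {"fn": "servo_tool", "kwargs": {"steps": [[[0.05, 0, 0, 0], [0.05, 0, 0, 0], [0.05, 0, 0, 0], [0.05, 0, 0, 0], [0.05, 0, 0, 0], [0, 0, 0, 0], [0, 0, 0, 0], [0, 0, 0, 0]]]}}

```text
time_s: 20.45
ee_pos: [0.5585, -0.3178, 0.1119]
ee_rot: [[0.0, 0.96, 0.281], [-0.0, 0.281, -0.96], [-1.0, 0.0, 0.0]]
contact_force: [-0.1, -1.1, -1.9]
gripper_width: 0.0627
```

>>> {"fn": "servo_tool", "kwargs": {"steps": [[[0.05, 0, 0, 0], [0.05, 0, 0, 0], [0.05, 0, 0, 0], [0.04, 0, 0, 0], [0, 0, 0, 0], [0, 0, 0, 0], [0, 0, 0, 0]]]}}

```text
time_s: 21.03
ee_pos: [0.5584, -0.3178, 0.1061]
ee_rot: [[-0.0, 0.96, 0.281], [0.0, 0.281, -0.96], [-1.0, -0.0, -0.0]]
contact_force: [-0.6, -0.2, -1.9]
gripper_width: 0.0627
```

>>> {"fn": "servo_tool", "kwargs": {"steps": [[[0.03, 0, 0, 0], [0.03, 0, 0, 0], [0, 0, 0, 0], [0, 0, 0, 0], [0, 0, 0, 0]]]}}

```text
time_s: 21.45
ee_pos: [0.5585, -0.3179, 0.1059]
ee_rot: [[0.001, 0.96, 0.281], [-0.001, 0.281, -0.96], [-1.0, 0.001, 0.001]]
contact_force: [-3.3, 1.0, 5.0]
gripper_width: 0.0624
```

Contact came at the expected height: 5 N upward, with the TCP at 0.106. I release and retreat straight up.

>>> {"fn": "servo_tool", "kwargs": {"steps": [[[0, 0, 0, 0], [0, 0, 0, 0], [0, 0, 0, 0], [0, 0, 0, 0], [0, 0, 0, 0], [0, 0, 0, 0], [0, 0, 0, 0], [0, 0, 0, 0], [0, 0, 0, 0]]], "jaw": -1}}

```text
time_s: 22.2
ee_pos: [0.5585, -0.3178, 0.1044]
ee_rot: [[-0.0, 0.96, 0.281], [0.0, 0.281, -0.96], [-1.0, -0.0, -0.0]]
contact_force: [0.3, -0.8, -0.4]
gripper_width: 0.0854
```

>>> {"fn": "servo_tool", "kwargs": {"steps": [[[-0.2, 0, 0, 0], [-0.4, 0, 0, 0], [-0.6, 0, 0, 0], [-0.7, 0, 0, 0], [-0.7, 0, 0, 0], [-0.7, 0, 0, 0], [-0.7, 0, 0, 0], [-0.7, 0, 0, 0], [-0.4, 0, 0.4, 0], [0, 0, 0.8, 0], [0, 0, 0.8, 0], [0, 0, 0.4, 0], [0, 0, 0, 0], [0, 0, 0, 0]]]}}

```text
time_s: 23.37
ee_pos: [0.5785, -0.3872, 0.257]
ee_rot: [[-0.0, 0.96, 0.28], [0.001, 0.28, -0.96], [-1.0, -0.0, -0.001]]
contact_force: [-0.5, 0.1, 0.1]
gripper_width: 0.0854
```

Run:
```python
from h import *
s=sense();print(s["time_s"],s["ee_pos"],s["contact_force"],s["gripper_width"])
w=cam("wrist");t=cam("side");p=cam("top")
cv2.imwrite("pics/f7.png",np.hstack([cv2.resize(t["img"][105:225,160:360],(500,300)),cv2.resize(w["img"][:,140:420],(200,300))]))
cv2.imwrite("pics/f7.png",np.vstack([cv2.imread("pics/f7.png"),cv2.resize(p["img"][105:265,165:470],(700,300))]))
for n,z in(("w",.15),("top",.15)):
    c=w if n=="w" else p
    g=cv2.cvtColor(c["img"],cv2.COLOR_BGR2HSV);x,y=[int(v) for v in proj(c,(.557,-.3165,.15))];k=70 if n=="w" else 14
    x0,y0=x-k,max(0,y-k);m=cv2.inRange(g[y0:y+k,x0:x+k],(0,0,165),(60,75,255));q=max(cv2.findContours(m,0,cv2.CHAIN_APPROX_NONE)[0],key=cv2.contourArea)+[x0,y0]
    print(n,cv2.boundingRect(q),circ(c,q[:,0],z))
```

```text
23.3667 [ 0.57850061 -0.3872275   0.257017  ] [-0.53049726  0.0688905   0.05157449] 0.085433360265644
w (237, 58, 90, 94) (array([ 0.55733138, -0.31708534]), np.float64(0.031133465344181866))
top (403, 173, 18, 17) (array([ 0.55929161, -0.31628895]), np.float64(0.029413213394009145))
```

View pics/f7.png

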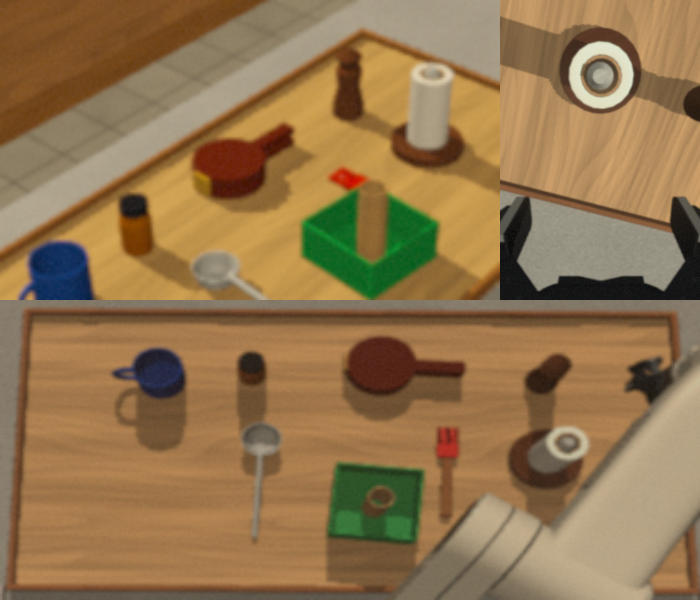

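The final view shows the roll upright on the base with the spindle tip centred in its bore. The tube stands in the caddy, the other things look undisturbed and the gripper is clear. I hand the job in.

```bash
python3 -c "
from rig import order
print(order.sign_off())"
```

```text
the job is handed in; nothing more can be done
None
```

The job is done and handed in at about 23.5 s on the robot's clock. I lifted the empty tube off the spindle and stood it in the green caddy. Then I put the smallest white roll over the spindle, lowered it onto the wooden base and let go.

- **Roll seated:** it touched the base at the expected height, with about 5 N upward at TCP z 0.106 m. After release, the wrist picture put its top ring at (0.557, -0.317), matching the spindle. Its apparent radius was 31 mm, as expected for a top 0.15 m up.
- **Tube:** it stands upright inside the caddy in both the side and top views.
- **Other things on the tray:** I compared them only by eye, and they look unmoved. The gripper is open and clear of everything.

**Checks that failed or disagreed:**
- Two circle fits to the holder's base failed on shadows, so I did not use them.
- The first estimates of the spindle position differed: the top and wrist views by about 4 mm, and the side view by more. I took a middle value, (0.557, -0.3165), from the top and wrist views, and the roll slid down without catching.

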